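# Wind the camera carriage up to its stop

## Task

Take the wooden comb that has been left lying across the rails of the camera slider and lay it flat on the ledge. Then wind the slider's handwheel, keeping off the camera and its carriage, until the carriage comes up against the stop at the far end of the rails, and leave it touching there. Only bring it up to the stop, do not push the stop along, and leave the other things on the ledge where they are.

Things in the scene. Friction and masses are not known exactly. Their poses are not given: they have to be found in the camera images.
- slider: Camera slider fixed to the ledge, 590 mm long. Origin on the ledge below the handwheel's axis; z up; the rails run along its +y, away from the wheel; its -x side looks to the robot. Drive housing under the wheel 120 mm (x) by 100 mm (y), up to 58 mm high. The ledge on the robot's side of the rails is free from y = 100 to 390 mm.
- rail_mid (a point): Point midway between the two rails, level with their tops (50 mm above the ledge), 385 mm from the wheel's axis. The rails are bare steel tubes of 16 mm diameter, 84 mm apart between centres, y = 45 to 570 mm in the slider's frame; an end plate 120 mm wide and 64 mm high closes them. Between the tubes only a belt, below 40 mm.
- wheel_axis (a point): Point on the vertical axis of the handwheel, 86 mm above the ledge. The wheel is a black dished disc of 118 mm diameter, lying level, 70 to 86 mm above the ledge (hub to 88 mm). It turns without end with a light steady drag (under 2 N at the crank grip) and stays where it is left.
- handwheel (a joint): Angle of the handwheel, rad, growing clockwise as seen from above. A toothed belt joins it to the carriage: each radian clockwise moves the carriage 15 mm away from the wheel along the slider's +y (94 mm a turn). About 2 to 3 turns clockwise bring it from its start to the stop.
- grip_mid (a point): Middle of the crank grip, 113 mm above the ledge: an upright black plastic handle, 24 mm in diameter and 50 mm tall (88 to 138 mm above the ledge), spinning freely on its pin. It stands on the wheel 45 mm from the wheel's axis; its sides are free all round above the wheel.
- carriage: Carriage with the camera. Origin at ledge height under its middle, on the slider's centre line; axes as the slider's. Plate 116 mm (x) by 90 mm (y) riding on the rails; its steel striker plate faces the stop, 50 mm (y) from the origin, 60 mm up. Camera 112 mm (y) by 36 mm, to 176 mm high, lens to +x. Starts 205 to 245 mm from the wheel's axis.
- stop: Stop: steel block 116 mm (x) by 22 mm (y), 36 to 66 mm high, clamped on the rails beyond the carriage; origin at ledge height under its middle. A set screw points from it to the striker; its rubber buffer, 26 to 43 mm from the block's middle, is set differently each time: feel for it. The buffer gives 4 mm at 1.5 N/mm, then is hard; the clamp slips above 30 N (some 10 N at the crank grip).
- comb: Wooden comb, 170 mm long (its x), 45 mm wide (its y), 8 mm thick, about 45 g, origin at the centre of its underside. It lies flat across both rails, between carriage and stop, its underside 50 mm above the ledge.
- glasses_case: Black open clamshell glasses case, 165 mm (y) by 68 mm, raised lid on its +x side, about 100 mm high; origin at the centre of the lower shell's underside. Not to be moved.
- sunglasses: Black folded sunglasses standing on their rims, 145 mm wide (y), 52 mm high, origin under the middle of the lenses. Not to be moved.
- watch: Steel watch lying on its closed bracelet, 62 mm (y) by 42 mm, 39 mm high, origin at the centre of its underside. Not to be moved.
- coin_dish: Round white ceramic dish with coins, 116 mm in diameter, 24 mm high, origin at the centre of its underside. Not to be moved.
- cream_jar: White jar with black cap, 72 mm in diameter, 70 mm high, origin at the centre of its underside. Not to be moved.
- phone: Black phone lying flat, 152 mm (y) by 74 mm, 9 mm thick, origin at the centre of its underside. Not to be moved.
Not all that is in view belongs to the job. Of the things shaped like the comb, the wooden one is meant.

How it is judged:
On the way, in this order (a step that is already met when the one before it is completed fails the run):
1. the comb lies flat on the ledge, clear of the slider (height (world z) of comb between -0.01 and 0.012 m and angle between comb's own z axis and vertical below 0.12 rad and contact force between comb and slider below 0.05 N), for 0.2 s.
2. the carriage touches the stop (contact force between carriage and stop above 1 N), for 0.2 s.
At the end, for the whole second after the job is handed in: The comb lies flat on the ledge (underside within 12 mm of it, level within 7 degrees), clear of the slider and at rest; the carriage rests in contact with the stop (at least 0.3 N), the handwheel is still, and the stop is within 4 mm of where it stood (all of step 1 and linear speed of comb below 0.02 m/s and contact force between carriage and stop above 0.3 N and distance of stop from where it was at the start of the episode below 0.004 m and velocity of joint handwheel between -0.05 and 0.05 rad/s); the robot touches nothing.
It fails at once if the stop is pushed along by more than 4 mm (distance of stop from where it was at the start of the episode above 0.004 m).
It fails at once if another thing on the ledge is moved by more than 20 mm (distance of any of glasses_case, sunglasses, watch, coin_dish, cream_jar, phone from where it was at the start of the episode above 0.02 m).
It fails at once if the robot pushes on the camera or its carriage (contact force between any of the fingers, the arm and carriage above 1.5 N).
It also fails if it takes over 72 s, if anything falls off the work surface, if the arm or the gripper's body presses on something with over 40 N, if the wrist force passes 120 N, or if a joint passes its speed limit or range.

## Robot

A 6-joint arm with a two-finger parallel gripper is mounted at the origin on the work surface. World frame = base frame: x ahead of the robot, y to its left, z up, the work surface at z = 0. Lengths are in m, angles in rad, forces in N, time in s.
With the tool pointing down it reaches from about 0.3 to 0.95 m from the base axis. Payload 3.1 kg.
Tool frame: the origin (TCP) lies on the centre line of the jaws, within the pads' length; the fingertips stand 17 mm ahead of it and the grasp point (between the pads) lies 2 mm behind it (bot.tcp_to_tips is the z of the fingertips in the tool frame, in m); z points along the fingers, y is the direction in which the jaws open and shut (so a half turn about z gives the same grasp; the last joint's range is limited). The gripper opens to 85 mm and grips with 20 to 120 N. Pads are 22 mm wide; open, the fingers measure 114 mm over their backs; the gripper's body (76 mm by 85 mm) begins 54 mm behind the grasp point. The pads swing forward as they close: fully open they stand 13 mm farther back than shut.
Start: joints at [1.192, 0.308, 1.634, -0, 1.2, -0.07], TCP at [0.19, 0.595, 0.248] pointing down, gripper open.
Joint ranges: [-3.06, 3.06], [-0.79, 1.96], [0.05, 2.63], [-1.19, 4.34], [0.05, 2.64], [-2.94, 2.94]. Speed limits (rad/s): [2.79, 2.79, 3.14, 3.14, 3.14, 3.14].

## Interface

Orientations are given as a rotation vector (axis times angle).
In Python, from rig import bot, optics gives the robot as it stands.
- The arm moves only by the tool servo_tool, never from a script. Its argument "motion" is one flat list of numbers, 7 for each row, row after row: the turn, a rotation vector about the tool's x, y, z in rad, then the shift along the tool's x, y, z in units of 40 mm (1.0 is 40 mm), then the finger opening in mm, from 0 to 85.4. In form: [ax, ay, az, tx, ty, tz, fingers, ax, ay, az, tx, ty, tz, fingers, ...]. A call has 1 to 20 rows; each row is the pose to reach, as a shift and turn from the pose commanded when the call began, along the tool's axes at that moment; what a row does not reach only later rows make up. A row lasts 1/8 s, in which the tool goes at most 62.5 mm and 10.7 degrees, less where a joint would pass 70% of its speed; a pose out of reach is approached as far as the arm can. A call with a gripper value outside its range is refused whole. The fingers move at their own pace and stop on an object; "force" is the grip in N (left out, the last holds). Time passes only in rows, so rows that repeat a pose let the fingers close. It gives the time, the measured TCP pose, the force and the opening at its end, in the units of the state.
- bot.state(): the state, without advancing time (a new reading comes with each control period).
- optics.grab_frame(name): name is "side" or "top" or "wrist"; returns a dict with "image" (384x512x3 uint8, red, green, blue), "camera_matrix" (3x3 intrinsics, pixels), "position" and "orientation" of the camera in the world. Camera axes: x right, y down, z forward; pixel columns grow to the right and rows downward; lengths in m; the calibration is good to about 2 mm. A picture is of the moment at which its call begins. There is no depth.
- bot.job_done(): hands the job in, once; it reports no verdict.
The state is a dict: "t": time; "joint_pos": joint angles; "joint_vel": joint speeds; "tau": joint torques, N m; "tool_pos": TCP position; "eef_rot": TCP orientation; "contact_force": force on the tool from outside, world axes, zero at the start; "torque": the same for the moment, N m; "grip_width": opening from 0.0 (shut) to 1.0 (fully open).
Only numpy, scipy, OpenCV 4.12 (cv2) and the standard library are available. Lean on these libraries where they do the work, as an engineer would, in place of code of your own. Each camera call takes 0.05 s, during which the arm holds its last target.

## Working session

There is one attempt and no reset: what is moved stays moved. The work goes in short steps, Python scripts to look and compute and a tool call to move; the robot and the scene stay as the last step left them, time stands still between calls to the robot, and variables do not carry over. Pictures are saved under pics/ and viewed, and the job is handed in when it is done.

Besides the shell and the picture viewer there is one more tool, called after "Emit:" as name(argument=value, ...), one argument or row to a line, values as JSON. servo_tool: Moves the arm, as the interface text tells. Its arguments: {"type":"object","properties":{"motion":{"type":"array","items":{"type":"number"}},"force":{"type":"number"}},"required":["motion"]}

```bash
mkdir -p pics; ls; python3 - <<'E'
from rig import bot, optics
import cv2,json,numpy as np
print(bot.state(), bot.tcp_to_tips)
for n in ["side","top","wrist"]:
    f=optics.grab_frame(n)
    cv2.imwrite(f"pics/{n}0.png",cv2.cvtColor(f["image"],cv2.COLOR_RGB2BGR))
    print(n,f["camera_matrix"],f["position"],f["orientation"])
E
```

```text
pics
{'t': 0.0, 'joint_pos': array([ 1.19230889e+00,  3.08987010e-01,  1.63519562e+00, -1.22641664e-05,
        1.19967578e+00, -6.97374779e-02]), 'joint_vel': array([-2.78306856e-04,  1.06303226e-03,  1.14158227e-03, -4.83336632e-04,
       -9.03209279e-05,  5.16571632e-04]), 'tau': array([ 1.11300400e-03, -4.15262139e+01, -2.76663494e+01,  4.12262489e-05,
        1.01788968e-02, -2.33834942e-05]), 'tool_pos': array([0.1896807 , 0.59470471, 0.2470539 ]), 'eef_rot': array([-0.48297634, -3.10374493,  0.00347347]), 'contact_force': array([-0.09679005, -0.14004168, -0.10208343]), 'torque': array([-0.01507655,  0.02058343, -0.01287364]), 'grip_width': 1.0025521916321676} 0.017
side [[438.2219663    0.         253.1716811 ]
 [  0.         438.2219663  200.13671811]
 [  0.           0.           1.        ]] [-0.0438584  -0.43994411  1.03438169] [-2.29998746  0.93355939 -0.33543555]
top [[351.71250892   0.         260.04846494]
 [  0.         351.71250892 194.73618203]
 [  0.           0.           1.        ]] [0.34654097 0.13575144 1.02097793] [-2.09492794  2.14196535 -0.18328022]
wrist [[267.25262739   0.         255.12715865]
 [  0.         267.25262739 191.65349339]
 [  0.           0.           1.        ]] [0.12062134 0.61620209 0.37376831] [2.33721849 1.7078071  0.24717849]
```

View pics/side0.png

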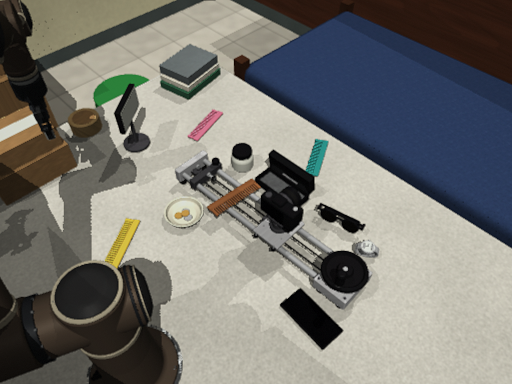

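View pics/top0.png

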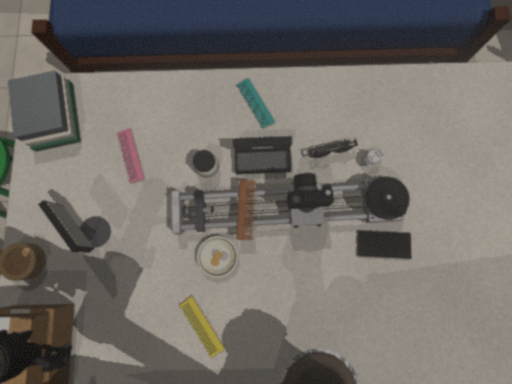

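View pics/wrist0.png

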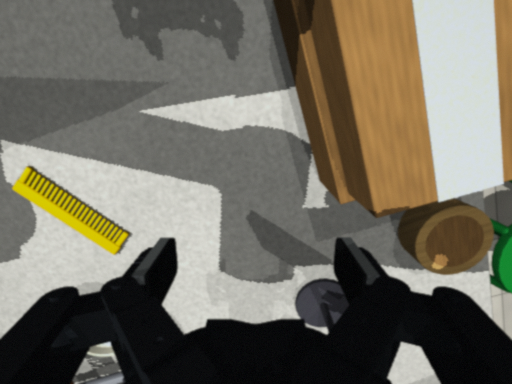

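The comb-shaped things, in the top view, are brown (245,210), yellow (201,326), teal (255,104) and pink (131,156). Only the brown one is wood-coloured and lies across the rails. I'll check it in an enlarged crop.

```bash
cat > h.py <<'E'
from rig import bot, optics
import cv2,numpy as np
from scipy.spatial.transform import Rotation as R
def grab(n,fn=None,crop=None,s=1):
    f=optics.grab_frame(n)
    if fn: save(f,fn,crop,s)
    return f
def save(f,fn,crop=None,s=1):
    im=cv2.cvtColor(f["image"],cv2.COLOR_RGB2BGR)
    if crop: x0,y0,x1,y1=crop; im=im[y0:y1,x0:x1]
    if s!=1: im=cv2.resize(im,None,fx=s,fy=s,interpolation=cv2.INTER_CUBIC)
    cv2.imwrite("pics/"+fn,im)
def ray(f,u,v,z):
    d=R.from_rotvec(f["orientation"]).as_matrix()@np.linalg.solve(f["camera_matrix"],[u,v,1.])
    p=np.array(f["position"]); return p+d*(z-p[2])/d[2]
def proj(f,P):
    c=R.from_rotvec(f["orientation"]).as_matrix().T@(np.array(P)-f["position"])
    q=f["camera_matrix"]@c; return q[:2]/q[2]
E
python3 - <<'E'
from h import *
f=grab("top","top1.png",(160,120,420,270),3)
g=grab("side","side1.png",(160,130,400,320),3)
for u,v,z in [(245,210,.058),(387,198,.086),(176,212,.064)]: print(ray(f,u,v,z))
E
```

```text
[0.48516655 0.18862197 0.058     ]
[ 0.50490657 -0.19489015  0.086     ]
[0.48310591 0.37841362 0.064     ]
```

View pics/top1.png

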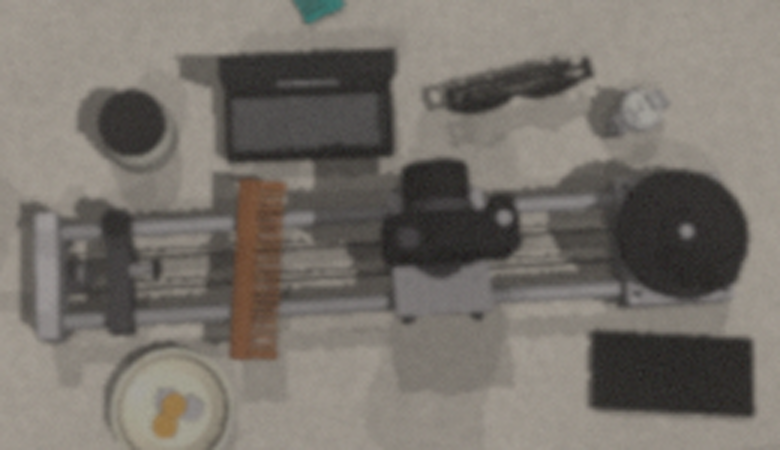

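View pics/side1.png

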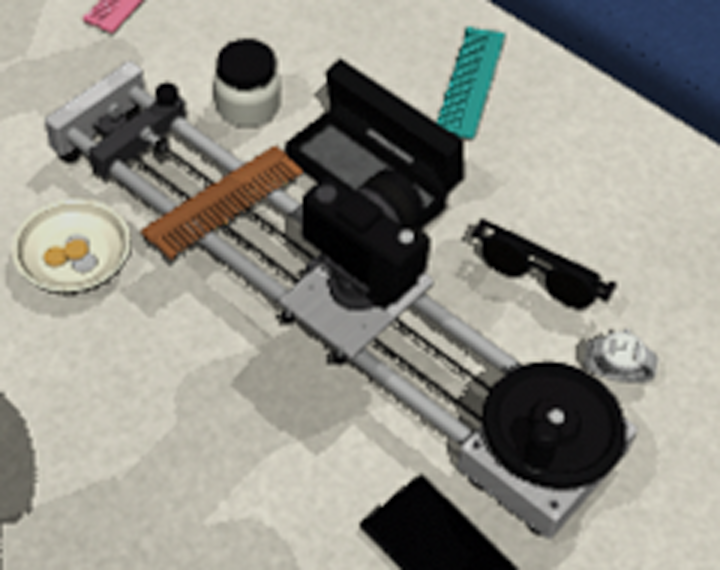

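```bash
python3 - <<'E'
from h import *
ims=[]
for n,c in (("top",(355,165,425,235)),("side",(310,240,380,310))):
    a=np.mean([grab(n)["image"].astype(float) for _ in range(4)],0)
    f=grab(n); x0,y0,x1,y1=c
    a=a[y0:y1,x0:x1].mean(2)
    b=np.clip((a-5)*5,0,255).astype(np.uint8)
    ims.append(cv2.resize(b,(400,400),interpolation=cv2.INTER_CUBIC))
cv2.imwrite("pics/wheel1.png",np.hstack(ims))
E
```

```text
(no output)
```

View pics/wheel1.png

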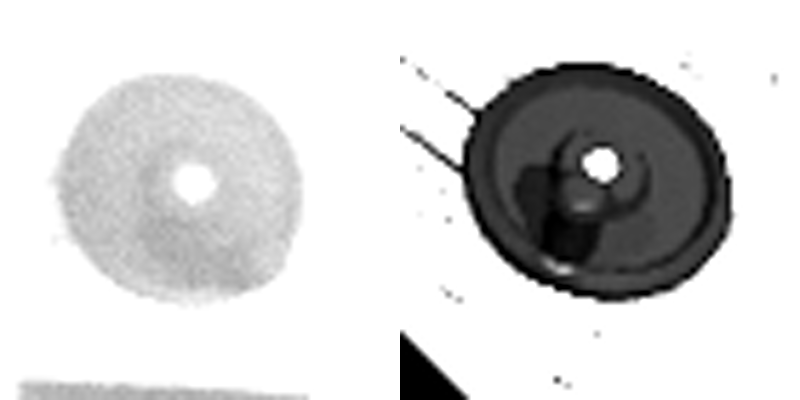

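```bash
python3 - <<'E'
from h import *
f=grab("side");t=grab("top")
hub=(310+201/5.714,240+164/5.714); print("hub side",hub,ray(f,*hub,.088))
hub=(355+195/5.714,165+183/5.714); print("hub top",ray(t,*hub,.088))
for (a,b,z) in [(165,262,.088),(185,197,.138)]: print(z,ray(f,310+a/5.714,240+b/5.714,z))
# comb ends (top crop 3x, 160,120)
def T(u,v,z): return ray(t,160+u/3,120+v/3,z)
def S(u,v,z): return ray(f,160+u/3,130+v/3,z)
print("comb top corners",[T(*p,.058).round(4) for p in [(239,180),(285,182),(277,358),(231,356)]])
print("comb side corners",[S(*p,.058).round(4) for p in [(143,234),(168,259),(302,166),(279,147)]])
print("rails robot-side ends top",T(490,298,.05),T(135,322,.05), "far",T(600,198,.05),T(70,228,.05))
print("dish",T(172,408,.024),S(72,245,.024))
print("endplate",T(47,275,.064), "stop blk", T(119,272,.066))
print("carriage near edge corners", T(395,318,.058),T(490,312,.058))
E
```

```text
hub side (345.1767588379419, 268.70143507175356) [ 0.51005249 -0.19763939  0.088     ]
hub top [ 0.50708067 -0.20008368  0.088     ]
0.088 [ 0.46154387 -0.2166638   0.088     ]
0.138 [ 0.46389393 -0.21552268  0.138     ]
comb top corners [array([0.5706, 0.2025, 0.058 ]), array([0.5676, 0.1595, 0.058 ]), array([0.4041, 0.1697, 0.058 ]), array([0.4068, 0.2115, 0.058 ])]
comb side corners [array([0.4042, 0.2064, 0.058 ]), array([0.4016, 0.1674, 0.058 ]), array([0.5729, 0.1623, 0.058 ]), array([0.5743, 0.1964, 0.058 ])]
rails robot-side ends top [ 0.45530105 -0.02732451  0.05      ] [0.44045135 0.30043924 0.05      ] far [ 0.54696138 -0.13514193  0.05      ] [0.53009193 0.36229876 0.05      ]
dish [0.36195195 0.26962155 0.024     ] [0.36126297 0.26672259 0.024     ]
endplate [0.48405298 0.37935613 0.064     ] stop blk [0.48502456 0.31277236 0.066     ]
carriage near edge corners [0.43804945 0.06142403 0.058     ] [ 0.4415959  -0.02529034  0.058     ]
```

```bash
cat >> h.py <<'E'
def plan(p,yaw_y=None,base=None):
    """p world target; yaw_y = desired world angle of tool y with the tool pointing straight down"""
    s=bot.state(); R0=R.from_rotvec(s["eef_rot"]); 
    if yaw_y is None: Rt=R0
    else:
        y=np.array([np.cos(yaw_y),np.sin(yaw_y),0]); z=np.array([0,0,-1.]); x=np.cross(y,z)
        Rt=R.from_matrix(np.c_[x,y,z])
    rv=(R0.inv()*Rt).as_rotvec(); t=R0.inv().apply(np.array(p)-s["tool_pos"])/0.04
    print("turn",rv.round(4),"shift",t.round(3),"from",s["tool_pos"].round(4))
    return rv,t
E
python3 - <<'E'
from h import *
plan([.488,.185,.16],1.521); plan([.488,.185,.06],1.521)
print(R.from_rotvec(bot.state()["eef_rot"]).as_matrix().round(3))
E
```

```text
turn [ 1.00e-04  0.00e+00 -2.59e-01] shift [-10.217  -7.512   2.207] from [0.19   0.5954 0.2483]
turn [ 1.00e-04  0.00e+00 -2.59e-01] shift [-10.217  -7.512   4.707] from [0.19   0.5954 0.2483]
[[-0.953  0.304  0.   ]
 [ 0.304  0.953  0.   ]
 [ 0.     0.    -1.   ]]
```

Emit:
servo_tool(
  motion=[0,0,-0.259,-10.22,-7.51,1.2,85,0,0,-0.259,-10.22,-7.51,1.2,85,0,0,-0.259,-10.22,-7.51,1.2,85,0,0,-0.259,-10.22,-7.51,1.2,85,0,0,-0.259,-10.22,-7.51,1.2,85,0,0,-0.259,-10.22,-7.51,1.2,85,0,0,-0.259,-10.22,-7.51,1.2,85,0,0,-0.259,-10.22,-7.51,1.2,85,0,0,-0.259,-10.22,-7.51,1.2,85,0,0,-0.259,-10.22,-7.51,2.2,85,0,0,-0.259,-10.22,-7.51,2.2,85,0,0,-0.259,-10.22,-7.51,2.2,85],
  force=25,
)

```text
t: 2.35
tool_pos: [0.4881, 0.1859, 0.161]
eef_rot: [0.076, 3.14, 0.001]
contact_force: [0.4, 1.0, 0.4]
grip_width: 0.999
```

```bash
python3 - <<'E'
from h import *
f=grab("wrist","w2.png")
plan([.488,.185,.06],1.521)
E
```

```text
turn [0.0008 0.0018 0.0013] shift [ 0.019 -0.029  2.54 ] from [0.4886 0.1861 0.1616]
```

View pics/w2.png

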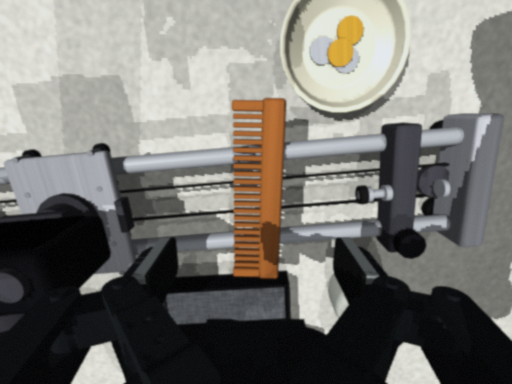

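```bash
python3 - <<'E'
from h import *
f=grab("wrist")
print([ray(f,*p,.058).round(4) for p in [(234,100),(285,99),(278,277),(234,276)]])
print("buffer tip",ray(f,362,194,.051),"striker", ray(f,131,215,.06),"stop face",ray(f,381,187,.066),"far face",ray(f,415,187,.066))
print("proj tcp axis pt", proj(f,[.488,.185,.058]))
E
```

```text
[array([0.4064, 0.1718, 0.058 ]), array([0.4077, 0.2133, 0.058 ]), array([0.5749, 0.2035, 0.058 ]), array([0.5716, 0.1599, 0.058 ])]
buffer tip [0.49442483 0.28410492 0.051     ] striker [0.50131343 0.07060075 0.06      ] stop face [0.48389816 0.2940201  0.066     ] far face [0.48533493 0.32335104 0.066     ]
proj tcp axis pt [255.12669724 194.64727162]
```

Emit:
servo_tool(
  motion=[0,0,0.015,0,0.02,1.0,85,0,0,0.015,0,0.02,2.0,85,0,0,0.015,0,0.02,2.54,85,0,0,0.015,0,0.02,2.54,85,0,0,0.015,0,0.02,2.54,60],
  force=25,
)

```text
t: 3.08
tool_pos: [0.4896, 0.1865, 0.0603]
eef_rot: [0.101, 3.137, 0.001]
contact_force: [-0.1, 0.7, -0.4]
grip_width: 0.812
```

```bash
python3 - <<'E'
from h import *
grab("wrist","w3.png")
grab("side","s3.png",(160,130,360,280),4)
E
```

```text
(no output)
```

View pics/w3.png

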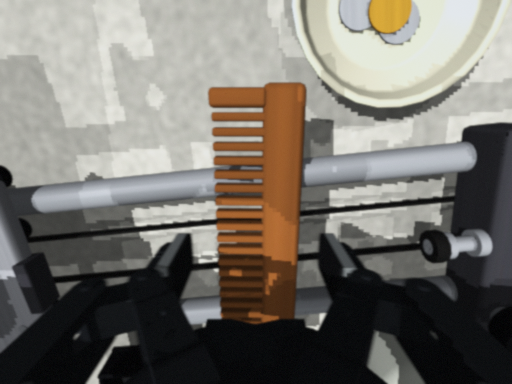

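View pics/s3.png

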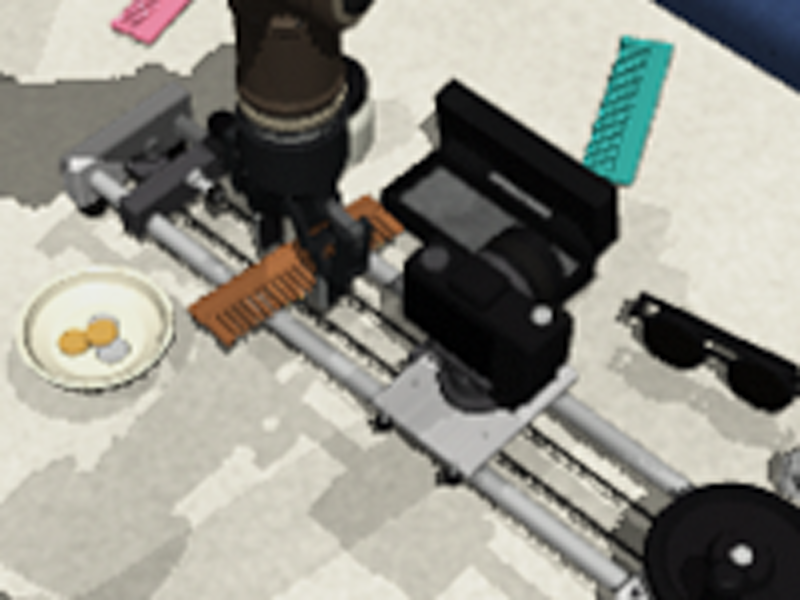

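The fingers straddle the brown comb between the rails, with tips at about (185,240) and (325,240) in the wrist view. Closing now.

Emit:
servo_tool(
  motion=[0,0,0,0,0,0.05,40,0,0,0,0,0,0.05,30,0,0,0,0,0,0.05,30,0,0,0,0,0,0.05,30,0,0,0,0,0,-0.25,30,0,0,0,0,0,-0.5,30],
  force=25,
)

```text
t: 3.92
tool_pos: [0.4884, 0.1858, 0.0797]
eef_rot: [0.102, 3.139, 0.0]
contact_force: [0.0, -0.5, -0.6]
grip_width: 0.52
```

```bash
python3 - <<'E'
from h import *
grab("wrist","w4.png")
grab("side","s4.png",(160,130,360,280),4)
E
```

```text
(no output)
```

View pics/w4.png

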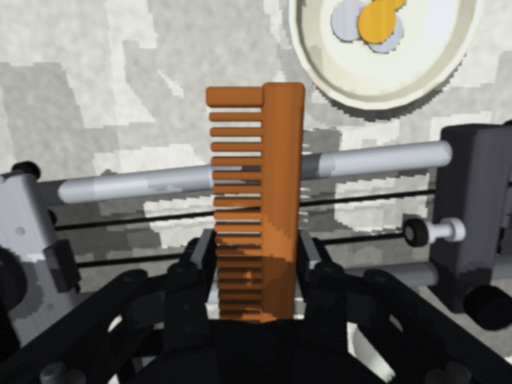

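View pics/s4.png

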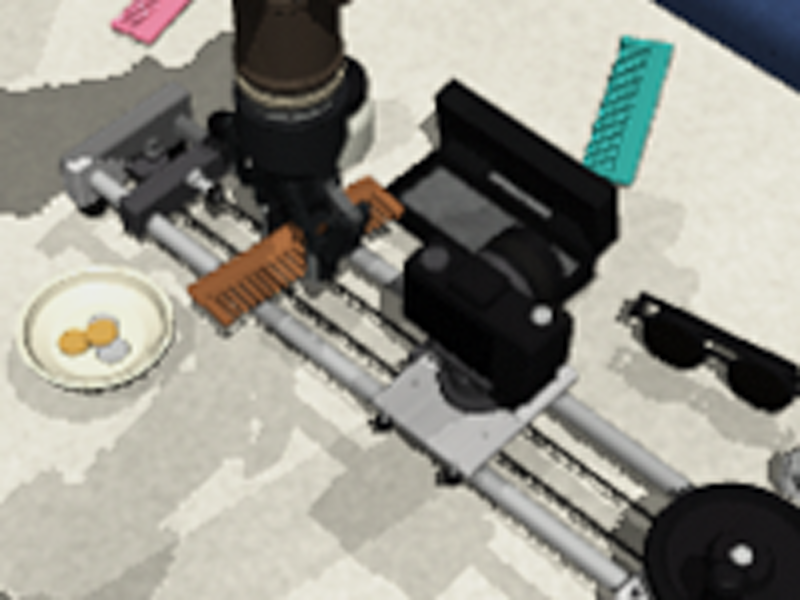

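```bash
python3 - <<'E'
from h import *
plan([.488,.185,.13]);plan([.32,.07,.13]);plan([.32,.07,.02]);plan([.32,.07,.008])
E
```

```text
turn [0. 0. 0.] shift [ 0.032 -0.03  -1.24 ] from [0.4895 0.1861 0.0804]
turn [0. 0. 0.] shift [ 4.037 -3.171 -1.256] from [0.4895 0.1861 0.0804]
turn [0. 0. 0.] shift [ 4.046 -3.174  1.494] from [0.4895 0.1861 0.0804]
turn [0. 0. 0.] shift [ 4.047 -3.174  1.794] from [0.4895 0.1861 0.0804]
```

Emit:
servo_tool(
  motion=[0,0,0,0,0,-1.25,30,0,0,0,1.2,-0.9,-1.25,30,0,0,0,2.4,-1.9,-1.25,30,0,0,0,3.4,-2.7,-1.25,30,0,0,0,4.04,-3.17,-1.25,30,0,0,0,4.04,-3.17,-0.2,30,0,0,0,4.04,-3.17,0.7,30,0,0,0,4.04,-3.17,1.3,30,0,0,0,4.04,-3.17,1.55,30,0,0,0,4.04,-3.17,1.55,30],
)

```text
t: 5.28
tool_pos: [0.3184, 0.0697, 0.0164]
eef_rot: [-0.102, -3.139, 0.0]
contact_force: [-0.0, -0.2, -0.8]
grip_width: 0.518
```

```bash
python3 - <<'E'
from h import *
print(bot.state()["contact_force"],bot.state()["tool_pos"])
grab("wrist","w5.png")
E
```

```text
[-0.03706848 -0.20545122 -0.7953608 ] [0.31839833 0.06971689 0.01643179]
```

View pics/w5.png

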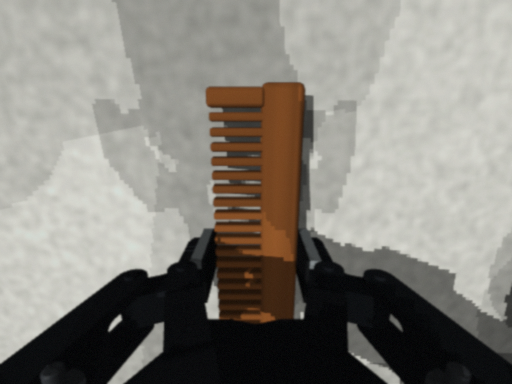

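No contact yet, and the comb is about 8 mm above the ledge. I'll lower it a little at a time.

Emit:
servo_tool(
  motion=[0,0,0,0,0,0.05,30,0,0,0,0,0,0.08,30],
)

```text
t: 5.58
tool_pos: [0.3199, 0.0699, 0.0148]
eef_rot: [0.101, 3.139, 0.0]
contact_force: [-5.4, -1.0, 29.2]
grip_width: 0.523
```

Emit:
servo_tool(
  motion=[0,0,0,0,0,0.05,30,0,0,0,0,0,0.06,30],
)

```text
t: 5.82
tool_pos: [0.32, 0.0699, 0.0147]
eef_rot: [-0.101, -3.138, 0.001]
contact_force: [-14.4, -1.3, 61.6]
grip_width: 0.517
```

I shouldn't have queued that second step. The tips were already on the ledge and the force reached 62 N, so I'm backing off straight away before releasing.

Emit:
servo_tool(
  motion=[0,0,0,0,0,-0.11,30,0,0,0,0,0,-0.11,30],
)

```text
t: 6.08
tool_pos: [0.3198, 0.0698, 0.0163]
eef_rot: [0.102, 3.137, 0.001]
contact_force: [-0.4, -0.9, -1.2]
grip_width: 0.516
```

Emit:
servo_tool(
  motion=[0,0,0,0,0,0,48,0,0,0,0,0,0,56,0,0,0,0,0,0,75,0,0,0,0,0,0,85,0,0,0,0,0,-0.6,85,0,0,0,0,0,-2,85,0,0,0,0,0,-3.5,85,0,0,0,0,0,-4.5,85],
)

```text
t: 7.08
tool_pos: [0.3196, 0.0698, 0.1982]
eef_rot: [0.101, 3.136, 0.001]
contact_force: [0.8, 0.9, -0.3]
grip_width: 0.994
```

```bash
python3 - <<'E'
from h import *
w=grab("wrist","w6.png")
grab("side","s6.png",None,1.5)
print(bot.state()["contact_force"]); plan([.464,-.215,.24],1.521)
E
```

```text
[0.42238455 0.09583925 0.64794252]
turn [ 0.0016  0.0114 -0.0149] shift [-3.999 -6.882 -0.962] from [0.3226 0.0701 0.2002]
```

View pics/w6.png

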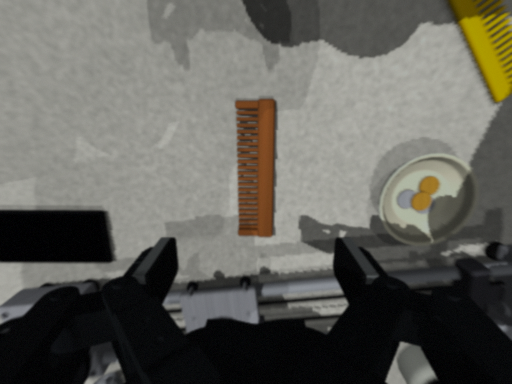

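View pics/s6.png

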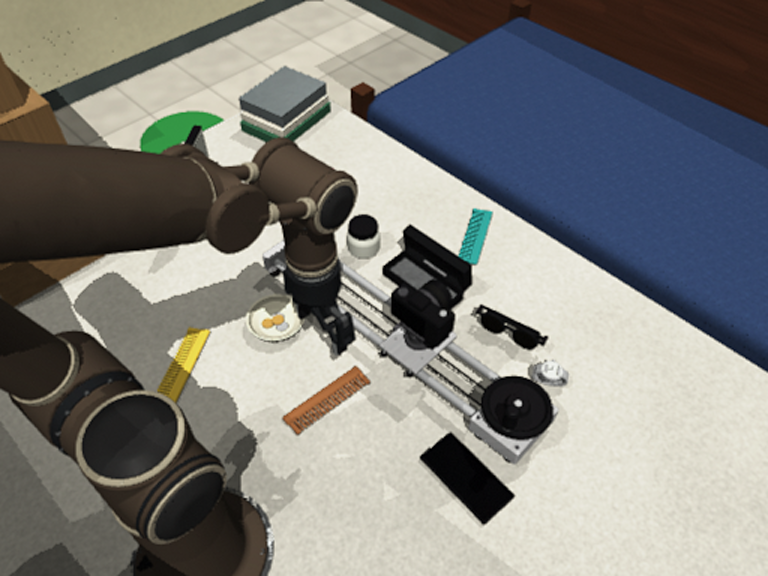

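The comb lies flat on the ledge at wrist (255,168), clear of the slider. Next I go above the crank grip.

Emit:
servo_tool(
  motion=[0,0,0,-0.5,-1.2,-0.9,85,0,0,0,-1.2,-2.4,-0.9,85,0,0,0,-2,-3.6,-0.9,85,0,0,0,-2.8,-4.8,-0.9,85,0,0,0,-3.5,-6,-0.9,85,0,0,0,-4,-6.88,-0.9,85,0,0,0,-4,-6.88,-0.9,85,0,0,0,-4,-6.88,-0.9,85],
)

```text
t: 8.18
tool_pos: [0.4593, -0.2143, 0.2297]
eef_rot: [-0.102, -3.136, -0.004]
contact_force: [-0.0, 1.1, 0.3]
grip_width: 1.0
```

```bash
python3 - <<'E'
from h import *
a=np.mean([grab("wrist")["image"].astype(float) for _ in range(2)],0)
f=grab("wrist","w7.png")
b=np.clip(a.mean(2)*3,0,255).astype(np.uint8); cv2.imwrite("pics/w7b.png",b)
print(bot.state()["tool_pos"],proj(f,[.464,-.215,.138]),proj(f,[.464,-.215,.088]),proj(f,[.5085,-.199,.088]))
E
```

```text
[ 0.4597592  -0.21389677  0.23082447] [255.30723921 204.53578905] [255.23406489 188.72468127] [272.43743653 226.85799329]
```

View pics/w7b.png

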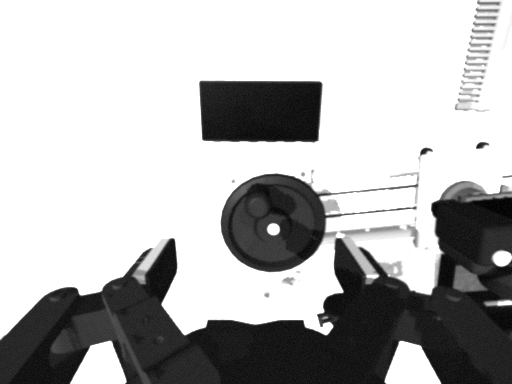

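```bash
python3 - <<'E'
from h import *
f=grab("wrist","w8.png",(200,150,350,290),4)
im=cv2.imread("pics/w8.png");cv2.imwrite("pics/w8.png",np.clip(im.astype(float)*3,0,255).astype(np.uint8))
print(ray(f,257.5,205,.138),ray(f,273,229,.088),ray(f,273.5,222.5,.086))
E
```

```text
[ 0.46499104 -0.21322379  0.138     ] [ 0.51161679 -0.19858723  0.088     ] [ 0.5048076  -0.19760305  0.086     ]
```

View pics/w8.png

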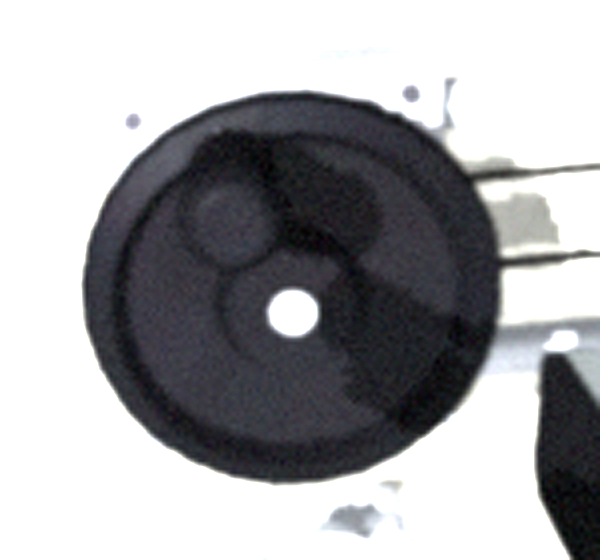

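Emit:
servo_tool(
  motion=[0,0,0,-0.12,0,1,85,0,0,0,-0.12,0,2,70,0,0,0,-0.12,0,2.7,60,0,0,0,-0.12,0,2.95,50,0,0,0,-0.12,0,2.95,40,0,0,0,-0.12,0,2.95,30],
  force=20,
)

```text
t: 9.12
tool_pos: [0.4663, -0.2156, 0.1149]
eef_rot: [0.102, 3.138, -0.001]
contact_force: [0.9, 2.0, -1.0]
grip_width: 0.354
```

```bash
python3 - <<'E'
from h import *
f=grab("wrist")
im=np.clip(f["image"][:,:,::-1].astype(float)*3,0,255).astype(np.uint8); cv2.imwrite("pics/w9.png",im)
s=bot.state();print(s["tool_pos"],s["eef_rot"],s["contact_force"],s["grip_width"])
E
```

```text
[ 0.46625235 -0.21561261  0.11480244] [ 1.01871736e-01  3.13781261e+00 -6.26466477e-04] [ 0.14009937  2.21050962 -0.46647415] 0.35449108427709575
```

View pics/w9.png

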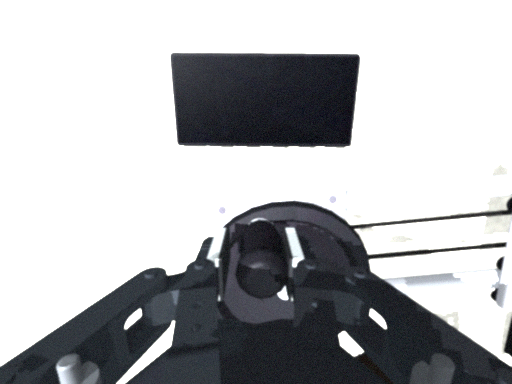

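Emit:
servo_tool(
  motion=[0,0,0,0,0,0,20,0,0,0,0,0,0,15,0,0,0,0,0,0,15],
  force=20,
)

```text
t: 9.55
tool_pos: [0.4665, -0.216, 0.1148]
eef_rot: [0.102, 3.137, -0.002]
contact_force: [0.7, 2.4, 6.0]
grip_width: 0.27
```

```bash
cat > circ.py <<'E'
from h import *
import sys
# args: cx cy start_angle(deg of pin, math) cmdx cmdy dtheta n ; rows in tool units from commanded pose
def rows(c,r,a0,cmd,dth,n,yaw):
    y=np.array([np.cos(yaw),np.sin(yaw)]); x=np.array([y[1]*-1,y[0]]) # x = y cross z(down)
    x=np.array([-y[1],y[0]]) 
    out=[]
    for i in range(1,n+1):
        a=a0-dth*i; p=c+r*np.array([np.cos(a),np.sin(a)])-cmd
        out.append(((p@x)/.04,(p@y)/.04))
    return np.round(out,2)
E
python3 - <<'E'
from circ import *
s=bot.state();M=R.from_rotvec(s["eef_rot"]).as_matrix();print(M.round(3));print(s["tool_pos"],s["contact_force"],s["grip_width"])
yaw=np.arctan2(M[1,1],M[0,1]);print(yaw)
E
```

```text
[[-0.998  0.065  0.003]
 [ 0.065  0.998 -0.001]
 [-0.003 -0.001 -1.   ]]
[ 0.46650603 -0.21604288  0.11482638] [0.72191168 2.38897806 5.99731432] 0.2702272615738993
1.505809701804689
```

```bash
python3 - <<'E'
from circ import *
p=np.array([.4665,-.216]); ax=np.array([.507,-.199]); d=p-ax; a0=np.arctan2(d[1],d[0]); c=p-.045*d/np.linalg.norm(d)
print(a0,c); print(rows(c,.045,a0,p,.1,12,1.506).tolist())
E
```

```text
-2.744174569705219 [ 0.50799285 -0.19858325]
[[0.05, 0.1], [0.08, 0.21], [0.1, 0.32], [0.12, 0.43], [0.12, 0.54], [0.11, 0.66], [0.09, 0.77], [0.05, 0.87], [0.01, 0.98], [-0.04, 1.08], [-0.1, 1.17], [-0.17, 1.26]]
```

Emit:
servo_tool(
  motion=[0,0,0,0.05,0.1,0,15,0,0,0,0.08,0.21,0,15,0,0,0,0.1,0.32,0,15,0,0,0,0.12,0.43,0,15,0,0,0,0.12,0.54,0,15,0,0,0,0.11,0.66,0,15],
)

```text
t: 10.3
tool_pos: [0.4633, -0.1901, 0.1148]
eef_rot: [0.101, 3.139, -0.004]
contact_force: [-1.9, -2.1, 7.9]
grip_width: 0.273
```

```bash
python3 - <<'E'
from circ import *
s=bot.state();print(s["tool_pos"],s["contact_force"],s["grip_width"])
E
```

```text
[ 0.463264   -0.19007211  0.11483304] [-1.92254749 -2.09146958  7.93552816] 0.27317331930788497
```

```bash
python3 - <<'E'
from circ import *
c=np.array([.508,-.1986]);p=c+.045*np.array([np.cos(-2.744-.6),np.sin(-2.744-.6)])
print(p,rows(c,.045,-3.344,p,.12,10,1.506).tolist())
E
```

```text
[ 0.46391865 -0.18955373] [[-0.03, 0.13], [-0.07, 0.26], [-0.13, 0.38], [-0.2, 0.5], [-0.28, 0.6], [-0.38, 0.7], [-0.49, 0.78], [-0.6, 0.85], [-0.73, 0.9], [-0.85, 0.94]]
```

Emit:
servo_tool(
  motion=[0,0,0,-0.03,0.13,0,15,0,0,0,-0.07,0.26,0,15,0,0,0,-0.13,0.38,0,15,0,0,0,-0.2,0.5,0,15,0,0,0,-0.28,0.6,0,15,0,0,0,-0.38,0.7,0,15,0,0,0,-0.49,0.78,0,15,0,0,0,-0.6,0.85,0,15,0,0,0,-0.73,0.9,0,15,0,0,0,-0.85,0.94,0,15],
)

```text
t: 11.55
tool_pos: [0.4991, -0.1534, 0.1148]
eef_rot: [-0.102, -3.14, -0.0]
contact_force: [-3.5, 0.4, 10.1]
grip_width: 0.28
```

```bash
python3 - <<'E'
from circ import *
s=bot.state();print(s["tool_pos"],s["contact_force"],s["grip_width"])
grab("top","t10.png",(160,120,420,270),3)
P=np.array([[.4665,-.216],[.4633,-.1901],s["tool_pos"][:2]])
# circumcentre
A=2*(P[1:]-P[0]);b=(P[1:]**2).sum(1)-(P[0]**2).sum();c=np.linalg.solve(A,b);print(c,np.linalg.norm(P[0]-c))
c=np.array([.508,-.1986]);p=c+.045*np.array([np.cos(-4.544),np.sin(-4.544)])
print(p,rows(c,.045,-4.544,p,.14,20,1.506).tolist())
E
```

```text
[ 0.49910206 -0.15343142  0.11479983] [-3.4614898   0.43405599 10.08002533] 0.2796924664847299
[ 0.50781227 -0.1977481 ] 0.04516453716587395
[ 0.50045825 -0.15423648] [[-0.16, 0.03], [-0.31, 0.03], [-0.47, 0.01], [-0.62, -0.03], [-0.77, -0.09], [-0.9, -0.17], [-1.02, -0.27], [-1.13, -0.38], [-1.22, -0.51], [-1.29, -0.65], [-1.35, -0.8], [-1.38, -0.96], [-1.38, -1.11], [-1.37, -1.27], [-1.34, -1.42], [-1.28, -1.57], [-1.2, -1.71], [-1.11, -1.83], [-1.0, -1.94], [-0.87, -2.04]]
```

View pics/t10.png

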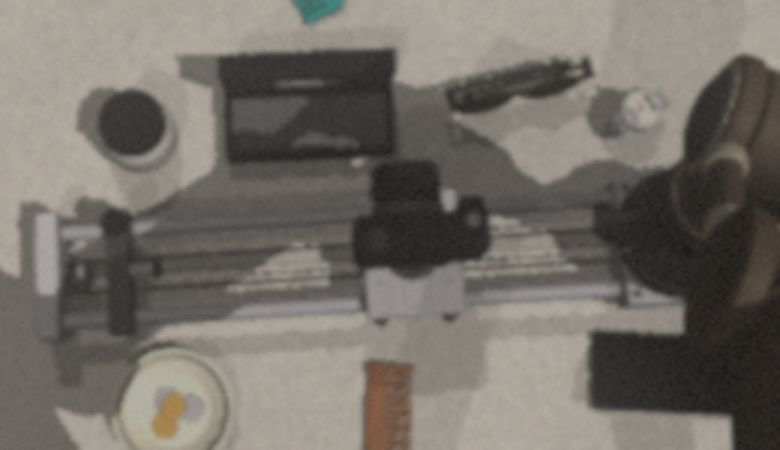

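Emit:
servo_tool(
  motion=[0,0,0,-0.16,0.03,-0.03,15,0,0,0,-0.31,0.03,-0.03,15,0,0,0,-0.47,0.01,-0.03,15,0,0,0,-0.62,-0.03,-0.03,15,0,0,0,-0.77,-0.09,-0.03,15,0,0,0,-0.9,-0.17,-0.03,15,0,0,0,-1.02,-0.27,-0.03,15,0,0,0,-1.13,-0.38,-0.03,15,0,0,0,-1.22,-0.51,-0.03,15,0,0,0,-1.29,-0.65,-0.03,15,0,0,0,-1.35,-0.8,-0.03,15,0,0,0,-1.38,-0.96,-0.03,15,0,0,0,-1.38,-1.11,-0.03,15,0,0,0,-1.37,-1.27,-0.03,15,0,0,0,-1.34,-1.42,-0.03,15,0,0,0,-1.28,-1.57,-0.03,15,0,0,0,-1.2,-1.71,-0.03,15,0,0,0,-1.11,-1.83,-0.03,15,0,0,0,-1.0,-1.94,-0.03,15,0,0,0,-0.87,-2.04,-0.03,15],
)

```text
t: 14.1
tool_pos: [0.528, -0.2377, 0.1149]
eef_rot: [-0.102, -3.14, 0.0]
contact_force: [2.5, -0.5, 7.0]
grip_width: 0.269
```

```bash
python3 - <<'E'
from circ import *
s=bot.state();print(s["tool_pos"],s["contact_force"],s["grip_width"])
P=np.array([[.4665,-.216],[.4633,-.1901],[.4991,-.1534],s["tool_pos"][:2]])
A=2*(P[1:]-P[0]);b=(P[1:]**2).sum(1)-(P[0]**2).sum();c=np.linalg.lstsq(A,b,rcond=None)[0];print(c,np.linalg.norm(P-c,axis=1))
c=np.array([.508,-.1986]);a=-4.544-2.8;p=c+.045*np.array([np.cos(a),np.sin(a)])
print(p,rows(c,.045,a,p,.16,20,1.506).tolist())
E
```

```text
[ 0.5280053  -0.23767577  0.11486419] [ 2.46355769 -0.54395939  6.95103504] 0.2689491054118834
[ 0.50756539 -0.19761906] [0.04499139 0.04489945 0.04502208 0.04497033]
[ 0.52996725 -0.23787391] [[0.16, -0.09], [0.33, -0.14], [0.51, -0.18], [0.68, -0.18], [0.86, -0.15], [1.03, -0.1], [1.2, -0.02], [1.34, 0.09], [1.47, 0.21], [1.57, 0.36], [1.65, 0.52], [1.71, 0.69], [1.73, 0.87], [1.73, 1.05], [1.7, 1.23], [1.64, 1.4], [1.56, 1.56], [1.45, 1.7], [1.32, 1.82], [1.17, 1.92]]
```

Emit:
servo_tool(
  motion=[0,0,0,0.16,-0.09,0,15,0,0,0,0.33,-0.14,0,15,0,0,0,0.51,-0.18,0,15,0,0,0,0.68,-0.18,0,15,0,0,0,0.86,-0.15,0,15,0,0,0,1.03,-0.1,0,15,0,0,0,1.2,-0.02,0,15,0,0,0,1.34,0.09,0,15,0,0,0,1.47,0.21,0,15,0,0,0,1.57,0.36,0,15,0,0,0,1.65,0.52,0,15,0,0,0,1.71,0.69,0,15,0,0,0,1.73,0.87,0,15,0,0,0,1.73,1.05,0,15,0,0,0,1.7,1.23,0,15,0,0,0,1.64,1.4,0,15,0,0,0,1.56,1.56,0,15,0,0,0,1.45,1.7,0,15,0,0,0,1.32,1.82,0,15,0,0,0,1.17,1.92,0,15],
)

```text
t: 16.6
tool_pos: [0.4859, -0.158, 0.1148]
eef_rot: [-0.101, -3.138, 0.002]
contact_force: [0.6, -4.0, 7.2]
grip_width: 0.274
```

```bash
python3 - <<'E'
from circ import *
s=bot.state();print(s["tool_pos"],s["contact_force"],s["grip_width"])
c=np.array([.508,-.1986]);a=-4.544-6.0;p=c+.045*np.array([np.cos(a),np.sin(a)])
print(p)
# ease the circle onto the fitted centre
c2=np.array([.5077,-.1978])
print(rows(c2,.045,a,p,.16,20,1.506).tolist())
E
```

```text
[ 0.48592772 -0.15803787  0.11483971] [ 0.58660112 -4.03399353  7.2102196 ] 0.274401122454425
[ 0.48836278 -0.15811074]
[[-0.15, 0.1], [-0.33, 0.14], [-0.51, 0.17], [-0.69, 0.16], [-0.86, 0.12], [-1.03, 0.06], [-1.19, -0.03], [-1.32, -0.15], [-1.44, -0.28], [-1.54, -0.43], [-1.61, -0.6], [-1.66, -0.77], [-1.67, -0.95], [-1.66, -1.13], [-1.62, -1.31], [-1.55, -1.47], [-1.45, -1.62], [-1.34, -1.76], [-1.2, -1.88], [-1.04, -1.97]]
```

Emit:
servo_tool(
  motion=[0,0,0,-0.15,0.1,0,15,0,0,0,-0.33,0.14,0,15,0,0,0,-0.51,0.17,0,15,0,0,0,-0.69,0.16,0,15,0,0,0,-0.86,0.12,0,15,0,0,0,-1.03,0.06,0,15,0,0,0,-1.19,-0.03,0,15,0,0,0,-1.32,-0.15,0,15,0,0,0,-1.44,-0.28,0,15,0,0,0,-1.54,-0.43,0,15,0,0,0,-1.61,-0.6,0,15,0,0,0,-1.66,-0.77,0,15,0,0,0,-1.67,-0.95,0,15,0,0,0,-1.66,-1.13,0,15,0,0,0,-1.62,-1.31,0,15,0,0,0,-1.55,-1.47,0,15,0,0,0,-1.45,-1.62,0,15,0,0,0,-1.34,-1.76,0,15,0,0,0,-1.2,-1.88,0,15,0,0,0,-1.04,-1.97,0,15],
)

```text
t: 19.1
tool_pos: [0.5236, -0.2396, 0.1149]
eef_rot: [0.102, 3.138, -0.002]
contact_force: [3.1, -2.7, 4.9]
grip_width: 0.273
```

```bash
cat > ang.py <<'E'
from circ import *
C=np.array([.5076,-.1976])
def ang(turns):
    s=bot.state();d=s["tool_pos"][:2]-C;a=np.arctan2(d[1],d[0])-2*np.pi*turns
    t=np.array([d[1],-d[0]])/np.linalg.norm(d); n=d/np.linalg.norm(d)
    F=s["contact_force"][:2]
    print("moved",-2.7208-a,"a",a,"Ftan(resist)",-(F@t),"Frad",F@n,"pos",s["tool_pos"],"gw",s["grip_width"],"jv",abs(s["joint_vel"]).max())
    return a
E
python3 - <<'E'
from ang import *
ang(2)
f=grab("top","t11.png",(160,120,420,270),3)
grab("side","s11.png",(160,130,400,310),3)
c=np.array([.5077,-.1978]);a=-4.544-9.2;p=c+.045*np.array([np.cos(a),np.sin(a)])
print(p,rows(c,.045,a,p,.12,18,1.506).tolist())
E
```

```text
moved 11.052333652933681 a -13.773133652933682 Ftan(resist) 1.900061895237526 Frad 3.596269895206063 pos [ 0.5235845  -0.23955246  0.11491212] gw 0.2732681157351009 jv 0.09385942713554962
[ 0.5249402  -0.23936652] [[0.12, -0.05], [0.25, -0.09], [0.39, -0.11], [0.52, -0.12], [0.66, -0.1], [0.79, -0.08], [0.92, -0.03], [1.04, 0.02], [1.15, 0.09], [1.26, 0.18], [1.35, 0.28], [1.43, 0.38], [1.5, 0.5], [1.55, 0.62], [1.59, 0.75], [1.62, 0.89], [1.62, 1.02], [1.61, 1.16]]
```

View pics/t11.png

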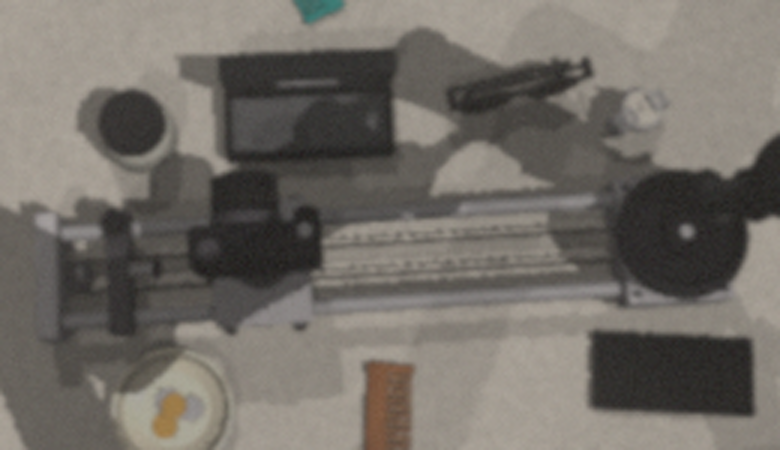

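View pics/s11.png

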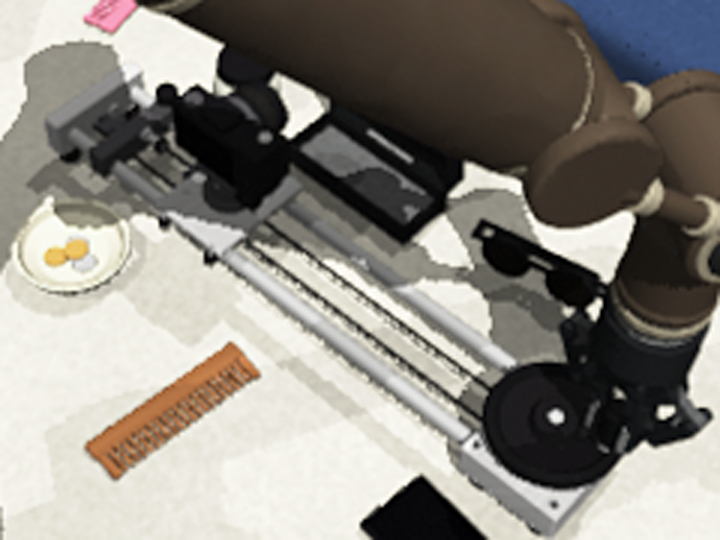

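Emit:
servo_tool(
  motion=[0,0,0,0.12,-0.05,0,15,0,0,0,0.25,-0.09,0,15,0,0,0,0.39,-0.11,0,15,0,0,0,0.52,-0.12,0,15,0,0,0,0.66,-0.1,0,15,0,0,0,0.79,-0.08,0,15,0,0,0,0.92,-0.03,0,15,0,0,0,1.04,0.02,0,15,0,0,0,1.15,0.09,0,15,0,0,0,1.26,0.18,0,15,0,0,0,1.35,0.28,0,15,0,0,0,1.43,0.38,0,15,0,0,0,1.5,0.5,0,15,0,0,0,1.55,0.62,0,15,0,0,0,1.59,0.75,0,15,0,0,0,1.62,0.89,0,15],
)

```text
t: 21.2
tool_pos: [0.4624, -0.1987, 0.1149]
eef_rot: [0.103, 3.136, 0.0]
contact_force: [7.8, -2.0, 0.2]
grip_width: 0.277
```

```bash
python3 - <<'E'
from ang import *
ang(2)
f=grab("top","t12.png",(160,160,280,250),6)
grab("side","s12.png",(160,130,290,230),6)
c=np.array([.5077,-.1978]);a=-4.544-9.2-1.92;p=c+.045*np.array([np.cos(a),np.sin(a)])
print(p,rows(c,.045,a,p,.06,20,1.506).tolist())
E
```

```text
moved 12.962459647833493 a -15.683259647833493 Ftan(resist) 2.1784415178289844 Frad -7.757419709868007 pos [ 0.46237385 -0.19871748  0.1148763 ] gw 0.27747887433875046 jv 0.07320878418255722
[ 0.46274348 -0.19977771] [[0.01, 0.07], [0.01, 0.13], [0.0, 0.2], [-0.0, 0.27], [-0.01, 0.34], [-0.03, 0.4], [-0.05, 0.47], [-0.07, 0.53], [-0.1, 0.59], [-0.13, 0.65], [-0.16, 0.71], [-0.2, 0.77], [-0.24, 0.82], [-0.28, 0.87], [-0.33, 0.92], [-0.38, 0.97], [-0.43, 1.01], [-0.48, 1.05], [-0.54, 1.09], [-0.6, 1.12]]
```

View pics/t12.png

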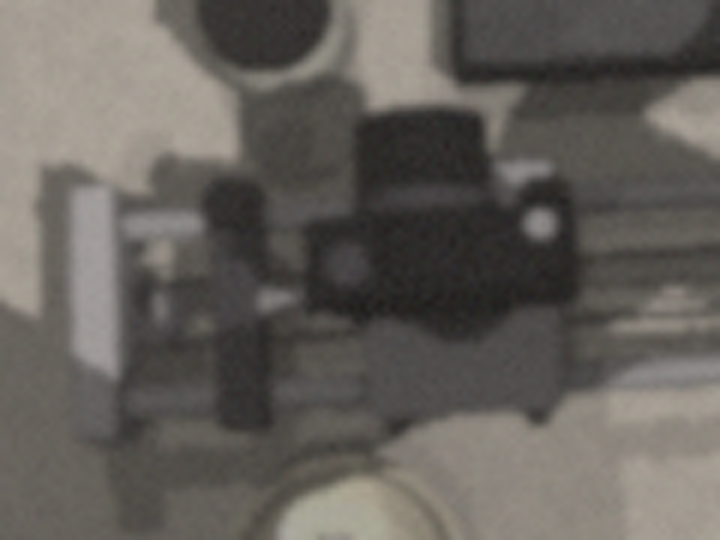

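View pics/s12.png

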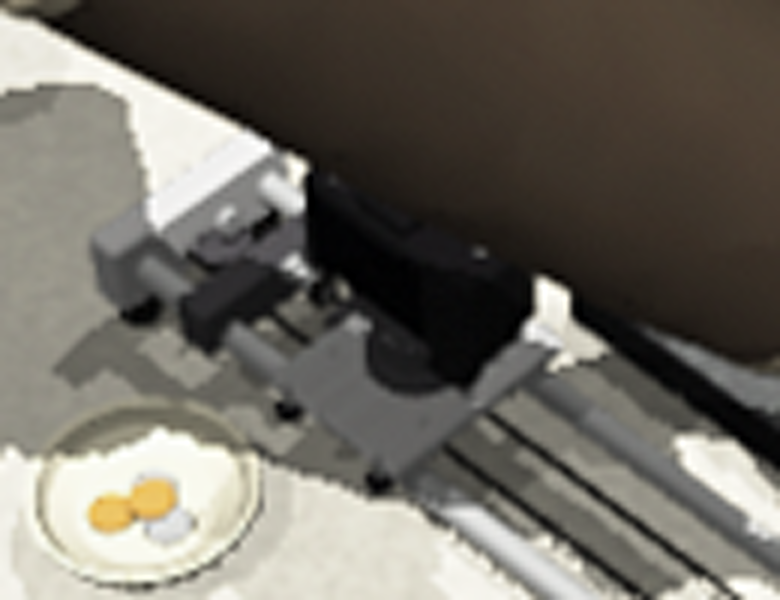

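Emit:
servo_tool(
  motion=[0,0,0,0.0,0.07,0,15,0,0,0,0.0,0.13,0,15,0,0,0,0.0,0.2,0,15,0,0,0,-0.01,0.27,0,15,0,0,0,-0.02,0.34,0,15,0,0,0,-0.04,0.4,0,15,0,0,0,-0.06,0.47,0,15,0,0,0,-0.08,0.53,0,15],
)

```text
t: 22.3
tool_pos: [0.4665, -0.1788, 0.1149]
eef_rot: [0.101, 3.137, -0.002]
contact_force: [6.6, -4.5, 2.1]
grip_width: 0.275
```

```bash
python3 - <<'E'
from ang import *
ang(2)
c=np.array([.5077,-.1978]);a=-4.544-9.2-1.92-.48;p=c+.045*np.array([np.cos(a),np.sin(a)])
print(p,rows(c,.045,a,p,.04,20,1.506).tolist())
E
```

```text
moved 7.132782847893438 a -9.853582847893438 Ftan(resist) 1.3325890777154599 Frad -7.875616738240824 pos [ 0.46646802 -0.17879547  0.11487084] gw 0.2751644808128755 jv 0.03919632648220429
[ 0.46691053 -0.17879423] [[-0.02, 0.04], [-0.04, 0.08], [-0.06, 0.12], [-0.08, 0.16], [-0.1, 0.2], [-0.13, 0.24], [-0.15, 0.27], [-0.18, 0.31], [-0.21, 0.34], [-0.24, 0.38], [-0.27, 0.41], [-0.31, 0.44], [-0.34, 0.47], [-0.38, 0.49], [-0.41, 0.52], [-0.45, 0.55], [-0.49, 0.57], [-0.53, 0.59], [-0.57, 0.61], [-0.61, 0.63]]
```

Emit:
servo_tool(
  motion=[0,0,0,-0.04,0.04,0,15,0,0,0,-0.06,0.08,0,15,0,0,0,-0.08,0.12,0,15,0,0,0,-0.1,0.16,0,15,0,0,0,-0.12,0.2,0,15,0,0,0,-0.15,0.23,0,15,0,0,0,-0.17,0.26,0,15],
)

```text
t: 23.18
tool_pos: [0.4728, -0.1689, 0.1148]
eef_rot: [0.101, 3.14, -0.002]
contact_force: [2.8, -4.7, 5.7]
grip_width: 0.273
```

```bash
python3 - <<'E'
from ang import *
ang(3)
f=grab("top","t13.png",(160,160,280,250),6)
E
```

```text
moved 13.677570404087664 a -16.398370404087665 Ftan(resist) 1.800037433432379 Frad -5.17004871588746 pos [ 0.47279827 -0.16885304  0.11484763] gw 0.27314390858526416 jv 0.022733726676846262
```

View pics/t13.png

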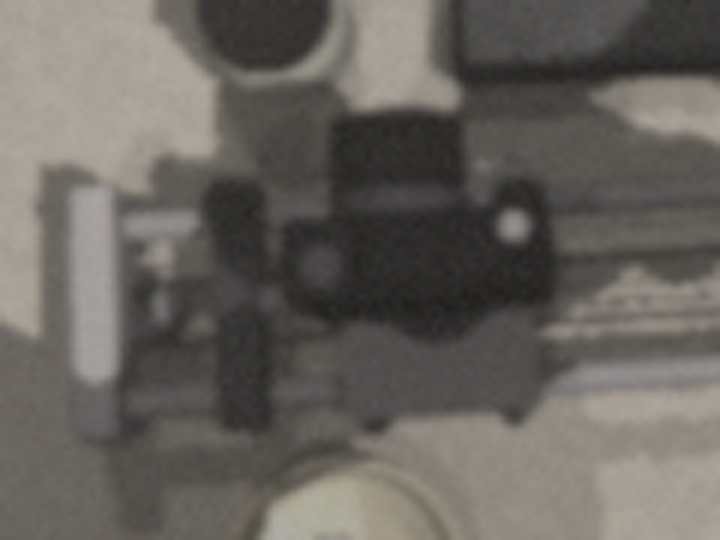

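```bash
python3 - <<'E'
from ang import *
p=np.array([.4744,-.1689]);print(rows(C,.0445,-16.40,p,.04,16,1.506).tolist())
E
```

```text
[[-0.0, 0.03], [-0.03, 0.06], [-0.06, 0.09], [-0.09, 0.13], [-0.12, 0.16], [-0.16, 0.19], [-0.19, 0.21], [-0.23, 0.24], [-0.26, 0.27], [-0.3, 0.29], [-0.34, 0.31], [-0.38, 0.33], [-0.42, 0.35], [-0.46, 0.37], [-0.5, 0.39], [-0.54, 0.4]]
```

Emit:
servo_tool(
  motion=[0,0,0,0.0,0.03,0,15,0,0,0,-0.03,0.06,0,15,0,0,0,-0.06,0.09,0,15,0,0,0,-0.09,0.13,0,15,0,0,0,-0.12,0.16,0,15],
)

```text
t: 23.85
tool_pos: [0.4782, -0.1633, 0.1149]
eef_rot: [0.1, 3.139, -0.003]
contact_force: [2.8, -5.7, 4.1]
grip_width: 0.271
```

```bash
python3 - <<'E'
from ang import *
ang(3)
E
```

```text
moved 13.849106794019114 a -16.569906794019115 Ftan(resist) 1.5946140036536878 Frad -6.087373393600266 pos [ 0.47818128 -0.16329389  0.11487041] gw 0.27076629787092593 jv 0.025378403821973882
```

Emit:
servo_tool(
  motion=[0,0,0,-0.04,0.03,0,15,0,0,0,-0.07,0.05,0,15,0,0,0,-0.11,0.08,0,15],
)

```text
t: 24.22
tool_pos: [0.4821, -0.1603, 0.1148]
eef_rot: [-0.1, -3.139, 0.003]
contact_force: [1.3, -5.8, 4.7]
grip_width: 0.279
```

```bash
python3 - <<'E'
from ang import *
ang(3)
E
```

```text
moved 13.959304901559062 a -16.680104901559062 Ftan(resist) 2.2143854243349206 Frad -5.53142604597555 pos [ 0.48213145 -0.16026505  0.114848  ] gw 0.2785806461331454 jv 0.028166755919672215
```

Emit:
servo_tool(
  motion=[0,0,0,-0.04,0.02,0,15,0,0,0,-0.08,0.04,0,15],
)

```text
t: 24.48
tool_pos: [0.4849, -0.1586, 0.1148]
eef_rot: [-0.1, -3.138, 0.002]
contact_force: [0.3, -4.9, 7.0]
grip_width: 0.271
```

```bash
python3 - <<'E'
from ang import *
ang(3)
f=grab("top","t14.png",(160,160,280,250),6)
f=grab("wrist","w14.png")
E
```

```text
moved 14.029737401262054 a -16.750537401262054 Ftan(resist) 2.222667016457817 Frad -4.390495206795365 pos [ 0.48486074 -0.15863165  0.114837  ] gw 0.2707015411196871 jv 0.023681381827530032
```

View pics/t14.png

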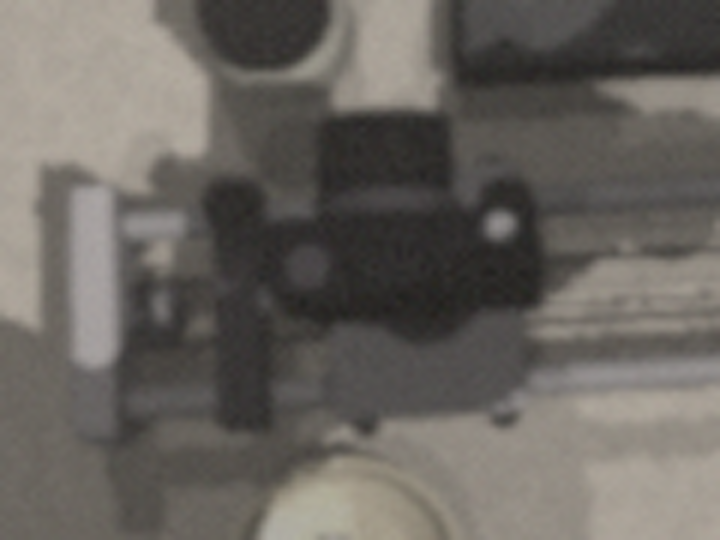

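View pics/w14.png

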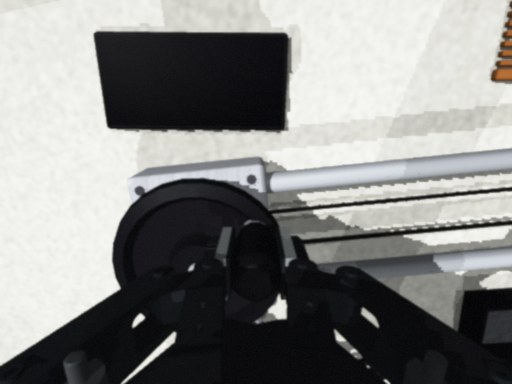

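Emit:
servo_tool(
  motion=[0,0,0,-0.04,0.02,0,15,0,0,0,-0.08,0.04,0,15],
)

```text
t: 24.82
tool_pos: [0.4877, -0.1571, 0.1148]
eef_rot: [-0.1, -3.137, 0.002]
contact_force: [-0.9, -5.6, 8.2]
grip_width: 0.274
```

```bash
python3 - <<'E'
from ang import *
ang(3)
E
```

```text
moved 14.10119137903282 a -16.82199137903282 Ftan(resist) 3.313607713891472 Frad -4.654977887057608 pos [ 0.48770604 -0.15711823  0.11483138] gw 0.2739254278359937 jv 0.024193403521253622
```

Emit:
servo_tool(
  motion=[0,0,0,-0.04,0.02,0,15,0,0,0,-0.04,0.02,0,15],
)

```text
t: 25.08
tool_pos: [0.4893, -0.1563, 0.1148]
eef_rot: [-0.1, -3.137, 0.001]
contact_force: [-1.6, -4.9, 8.0]
grip_width: 0.274
```

```bash
python3 - <<'E'
from ang import *
ang(3)
optics.grab_frame("top");ang(3)
E
```

```text
moved 14.14153133066251 a -16.86233133066251 Ftan(resist) 3.412208801582708 Frad -3.8817495226904613 pos [ 0.48934618 -0.15632934  0.11482908] gw 0.2738619557442042 jv 0.002098730291801026
moved 14.141222870964494 a -16.862022870964495 Ftan(resist) 2.801376470099941 Frad -4.3230284597014155 pos [ 0.48933008 -0.15632736  0.11480933] gw 0.27503230036634035 jv 0.001804890030473692
```

Emit:
servo_tool(
  motion=[0,0,0,-0.04,0.02,0,15,0,0,0,-0.04,0.02,0,15],
)

```text
t: 25.38
tool_pos: [0.4908, -0.1557, 0.1148]
eef_rot: [-0.1, -3.136, 0.002]
contact_force: [-1.1, -4.9, 7.7]
grip_width: 0.268
```

```bash
python3 - <<'E'
from ang import *
ang(3)
optics.grab_frame("top");ang(3)
E
```

```text
moved 14.17654274797847 a -16.89734274797847 Ftan(resist) 2.825495903709347 Frad -4.106429937956029 pos [ 0.49080465 -0.15572225  0.11482055] gw 0.2680924109603454 jv 0.0028693469702457796
moved 14.176858719806226 a -16.897658719806227 Ftan(resist) 2.9274667562805834 Frad -4.503065562411155 pos [ 0.49081088 -0.15569946  0.11481241] gw 0.2716048667363478 jv 0.0011157546001544648
```

Emit:
servo_tool(
  motion=[0,0,0,-0.04,0.015,0,15,0,0,0,-0.08,0.03,0,15,0,0,0,-0.08,0.03,0,15],
)

```text
t: 25.8
tool_pos: [0.4932, -0.1548, 0.1148]
eef_rot: [-0.099, -3.134, 0.002]
contact_force: [-3.5, -6.8, 9.6]
grip_width: 0.274
```

```bash
python3 - <<'E'
from ang import *
ang(3)
optics.grab_frame("top");ang(3)
grab("side","s15.png",(160,130,290,230),6)
E
```

```text
moved 14.234088597069078 a -16.95488859706908 Ftan(resist) 5.524857504772303 Frad -5.318387694103613 pos [ 0.49323003 -0.15479286  0.11478339] gw 0.2744993321430823 jv 0.0038549748925113376
moved 14.234767010022757 a -16.955567010022758 Ftan(resist) 4.196561987447469 Frad -4.400037010091706 pos [ 0.4932651  -0.15480112  0.11480137] gw 0.27387172578594926 jv 0.002843378727212736
```

View pics/s15.png

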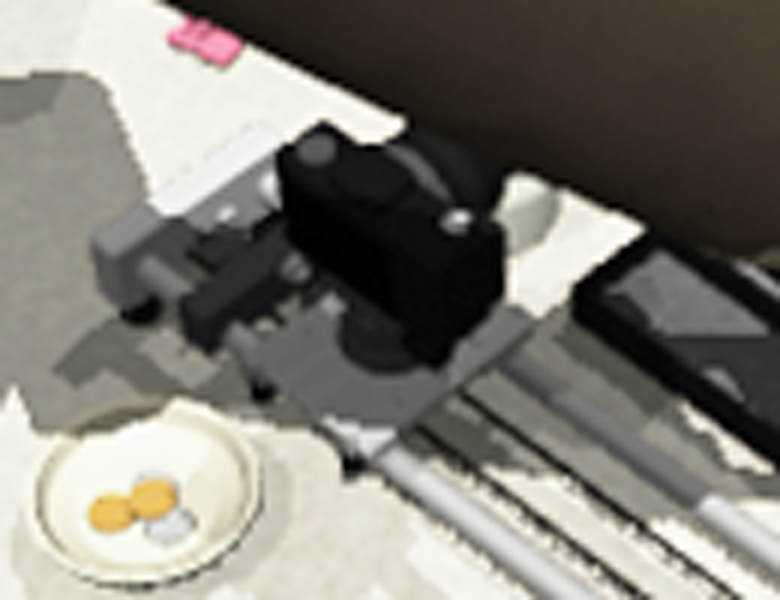

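```bash
python3 - <<'E'
from ang import *
F=[]
for i in range(8):
    optics.grab_frame("side"); s=bot.state(); d=s["tool_pos"][:2]-C; d/=np.linalg.norm(d); t=np.array([d[1],-d[0]]); F.append(-(s["contact_force"][:2]@t))
print(np.round(F,2),np.mean(F))
E
```

```text
[4.57 5.35 4.56 5.4  3.58 4.67 4.84 4.4 ] 4.673190701569201
```

Tangential resistance has risen from about 1.8 N to about 4.7 N over the last 3 mm of carriage travel, which matches the buffer's stiffness. The carriage is on the stop, so I'll release and lift straight up.

Emit:
servo_tool(
  motion=[0,0,0,0,0,0,26,0,0,0,0,0,0,34,0,0,0,0,0,0,50,0,0,0,0,0,0,70,0,0,0,0,0,0,70,0,0,0,0,0,-1,70,0,0,0,0,0,-2,70,0,0,0,0,0,-3,70,0,0,0,0,0,-3,70],
)

```text
t: 27.42
tool_pos: [0.4985, -0.1551, 0.2389]
eef_rot: [0.101, 3.132, -0.004]
contact_force: [0.7, 0.3, -0.4]
grip_width: 0.819
```

```bash
python3 - <<'E'
from ang import *
w=grab("wrist")
im=np.clip(w["image"][:,:,::-1].astype(float)*3,0,255).astype(np.uint8); cv2.imwrite("pics/w16.png",im)
f=grab("top","t16.png",(160,160,280,250),6)
grab("side","s16.png",(160,130,290,230),6)
s=bot.state();print(s["tool_pos"],s["contact_force"])
print(proj(w,[.4933,-.1548,.138]))
E
```

```text
[ 0.49495959 -0.15379449  0.23366157] [-0.46288343 -0.70154501 -0.67808599]
[256.69966438 189.93235573]
```

View pics/w16.png

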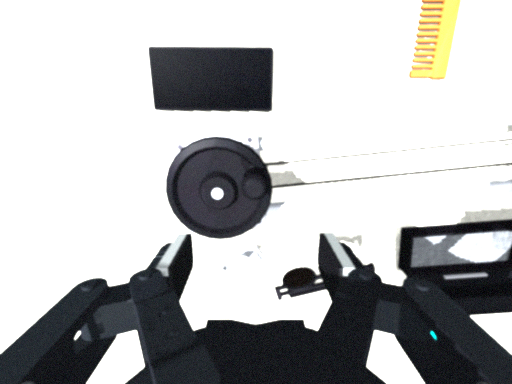

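View pics/t16.png

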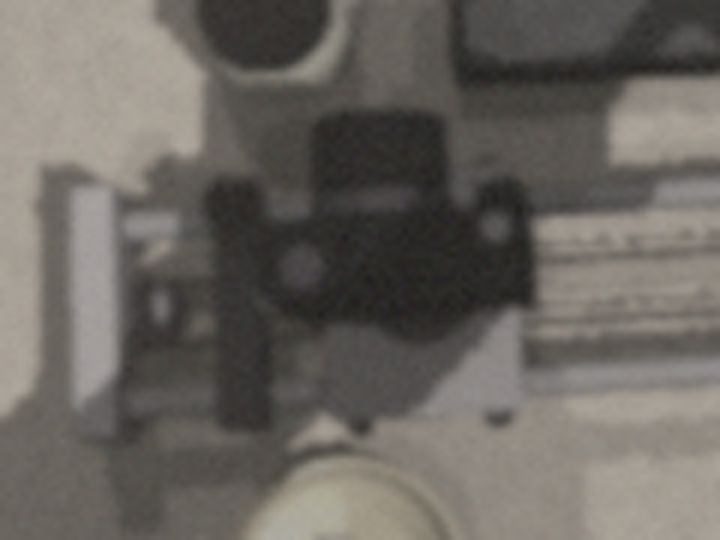

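View pics/s16.png

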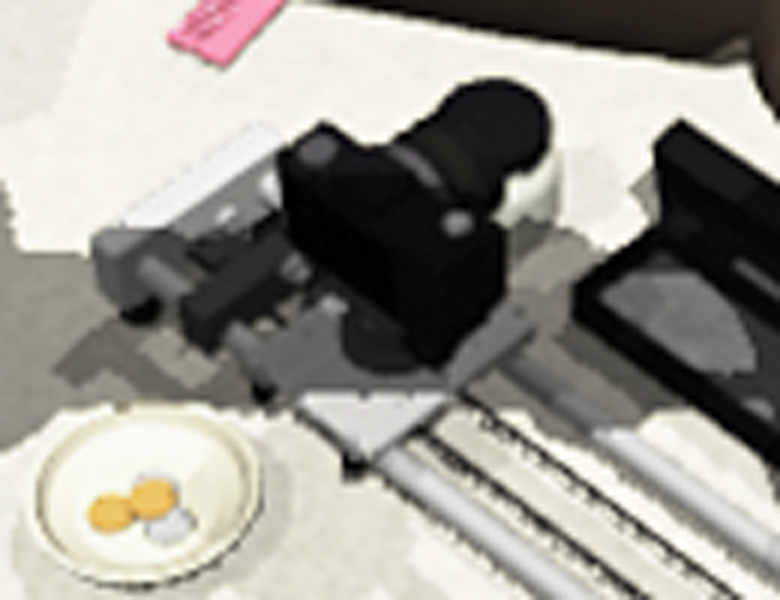

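```bash
python3 - <<'E'
from ang import *
a=cv2.imread("pics/s15.png",0);b=cv2.imread("pics/s16.png",0);d=cv2.imread("pics/s12.png",0)
tpl=a[130:340,270:510]   # camera body back
for n,i in (("s16",b),("s12",d)):
    r=cv2.matchTemplate(i,tpl,cv2.TM_CCOEFF_NORMED);_,m,_,l=cv2.minMaxLoc(r);print(n,m,np.array(l)-[270,130],"(6 px = 1 image px)")
tp=a[255:350,180:290]
for n,i in (("s16",b),("s12",d)):
    r=cv2.matchTemplate(i,tp,cv2.TM_CCOEFF_NORMED);_,m,_,l=cv2.minMaxLoc(r);print("stop",n,m,np.array(l)-[180,255])
w=grab("wrist")
im=np.clip(w["image"][120:250,150:290,::-1].astype(float)*4,0,255).astype(np.uint8); cv2.imwrite("pics/w17.png",cv2.resize(im,None,fx=4,fy=4,interpolation=cv2.INTER_CUBIC))
for p in ([.4933,-.1548,.138],[.5076,-.1976,.088]): print((proj(w,p)-[150,120])*4)
for da in (-.3,-.2,-.1,0,.1):
    A=-16.955-da; print(da,(proj(w,[C[0]+.045*np.cos(A),C[1]+.045*np.sin(A),.138])-[150,120])*4)
E
```

```text
s16 0.9746562242507935 [1 1] (6 px = 1 image px)
s12 0.5753797292709351 [27 24] (6 px = 1 image px)
stop s16 0.9987563490867615 [0 0]
stop s12 0.9191376566886902 [-1  1]
[420.33068855 306.61552164]
[264.21028146 310.71921688]
-0.3 [387.61353886 255.45940887]
-0.2 [400.16796724 271.60878533]
-0.1 [410.8917665  288.71655667]
0 [419.69537523 306.58507707]
0.1 [426.5138313  325.01349243]
```

View pics/w17.png

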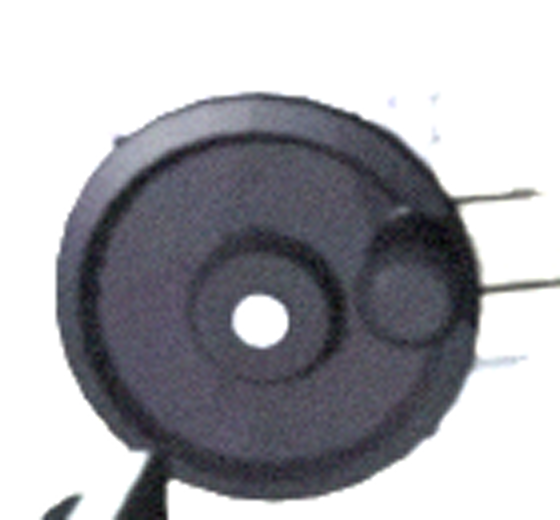

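```bash
python3 - <<'E'
from h import *
grab("side","s18.png",None,1.5)
print(bot.state()["joint_vel"].round(4))
E
```

```text
[ 0.0006  0.0058 -0.0003  0.0006 -0.0013  0.0009]
```

View pics/s18.png

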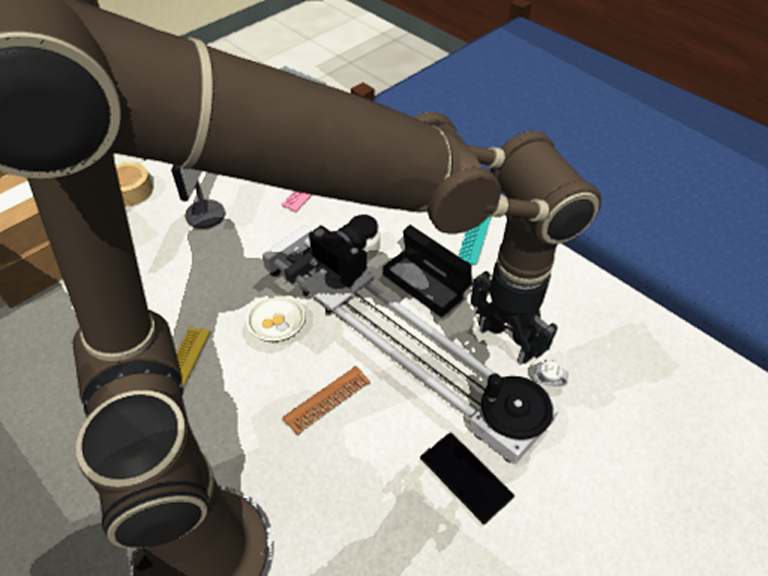

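The comb lies flat at (327,400) in the side view. The carriage is up at the stop, the gripper is clear above the wheel, and nothing in view has been displaced.

```bash
python3 -c "
from rig import bot
print(bot.job_done())"
```

```text
the job is handed in; nothing more can be done
None
```

I laid the wooden comb flat on the ledge on the robot's side, wound the handwheel about 14.2 rad clockwise until the carriage met the stop, let go, and handed the job in at about 28 s. No verdict was reported.

- **Carriage at the stop:** resistance at the crank rose from about 1.8 N to about 4.7 N over roughly the last 3 mm of carriage travel. That is more than the wheel's drag alone can give (under 2 N), but still well below the roughly 10 N at which the stop slips.
- **After release:** in the side images the carriage slipped back by less than 1 mm, and the stop had not moved to within about 1 mm. I judged contact from the force rise and the images, as I could not measure carriage-to-stop force directly. The crank angle read off the wrist camera was less certain, about 0.02–0.07 rad back depending on how I corrected for calibration.
- **Comb and other things:** the comb looked flat and clear of the slider in the last picture, and the other things looked undisturbed. The sunglasses were hidden behind the gripper in that last view, though the path stayed well above them.
- **Slip on the way:** when placing the comb, the fingertips pressed the ledge with about 62 N for a moment, because I queued a second lowering step before reading the first. The wrist limit is 120 N. I took the 40 N limit, given for the arm and gripper body, not to cover fingertips, but I could not confirm that. I backed off at once, and the comb then dropped about 8 mm and landed flat.

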